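# Lock the guide rule to the stencil block with its snap cap

### The arm

A 6-joint arm with a two-finger parallel gripper is mounted at the origin on the work surface. World frame = base frame: x ahead of the robot, y to its left, z up, the work surface at z = 0. Lengths are in mm, angles in degrees, forces in N, time in s.
With the tool pointing down it reaches from about 350 to 725 mm from the base axis. Payload 4.3 kg.
Tool frame: the origin (TCP) lies at the very end of the fingers, on their centre line; the grasp point (between the pads) lies behind it (pinch_z is the z of the grasp point in the tool frame, in mm); z points along the fingers, y is the direction in which the jaws open and shut (so a half turn about z gives the same grasp; the last joint's range is limited). The gripper opens to 85 mm and grips with 20 to 120 N. Pads are 22 mm wide; open, the fingers measure 114 mm over their backs; the gripper's body (76 mm by 85 mm) begins 54 mm behind the grasp point. The pads swing forward as they close: fully open they stand 13 mm farther back than shut.
Start: joints at [-70.892, 21.618, 4.641, 73.018, 0, 83.68], TCP at [246.906, -519.331, 231.329] pointing down, gripper open.
Joint ranges: [-156.06, 156.06], [-48.1, 94.91], [-58.44, 69.94], [-101.28, 121.22], [-78.64, 73.56], [-180, 180]. Speed limits (degrees/s): [147.25, 147.25, 180, 180, 180, 180].

### API

Orientations are given as [roll, pitch, yaw] about the fixed x, y, z axes, in that order (R = Rz(yaw) Ry(pitch) Rx(roll)).
In Python, from bench import get_state, grab_frame, finish_job, regions_of, tip_of, pinch_z gives the robot as it stands. The module is installed in compiled form; this text tells all that it offers.
- The arm moves only by the tool apply_moves, never from a script. Its argument "commands" is one flat list of numbers, 7 for each row, row after row: the turn, a rotation vector about the world's x, y, z as a fraction of full scale, then the shift along the world's x, y, z as a fraction of full scale, then the gripper command: -1 is shut, 1 is fully open, values between are in proportion. In form: [wx, wy, wz, dx, dy, dz, hand, wx, wy, wz, dx, dy, dz, hand, ...]. A call has 1 to 5 rows; each row is the pose to reach, as a shift and turn from the pose commanded when the call began; what a row does not reach only later rows make up. Full scale, the value 1, is 200 mm for a shift and 0.5 rad for a turn. A row lasts 1/8 s, in which the tool goes at most 62.5 mm and 10.7 degrees, less where a joint would pass 70% of its speed; a pose out of reach is approached as far as the arm can. A call with a number of a shift or a turn outside -1 to 1 is refused whole. A call with a gripper value outside its range is refused whole. The fingers move at their own pace and stop on an object; the grip force is fixed at half the most. Time passes only in rows, so rows that repeat a pose let the fingers close. It gives the time, the measured TCP pose, the force and the opening at its end, in the units of the state.
- get_state(): the state, without advancing time (a new reading comes with each control period).
- grab_frame(name): name is "scene" or "side" or "wrist"; returns a dict with "frame" (384x512x3 uint8, blue, green, red), "range_z" (384x512 float32, mm along the optical axis (not along the pixel's ray), 0 where there is no reading), "camera_matrix" (3x3 intrinsics, pixels), "dist_coeffs" ([k1, k2, p1, p2, k3] as OpenCV has them; the pictures are not rectified), "R" (3x3) and "t" (3): a world point X has camera coordinates R X + t. Camera axes: x right, y down, z forward; pixel columns grow to the right and rows downward; lengths in mm; the calibration is good to about 2 mm. A picture is of the moment at which its call begins.
- finish_job(): hands the job in, once; it reports no verdict.
Trained networks look in a picture, given as the dict that the camera call returned (one of the last four; its "shot" number tells which), for a name from the list of things; names that differ only in an ending like _2 or _b are one class to them, and where a whole thing is asked for, a point or a joint stands for the part that bears it (a point fixed in the world has none). Each returns a list of dicts, best first, with "conf" (0 to 1); they miss things now and then, are a little off and sometimes report something else, mostly with a low value. They report only what shows in the picture. A call takes as long as a camera call. They do not tell look-alikes from the thing itself.
- regions_of(picture, query): "mask" (384x512 bool, what is visible of it) and "point" ([column, row] as shares, 0 to 1, of the picture: columns of its width, rows of its height, amid what is visible of it).
- tip_of(picture, query): "point" ([column, row] as shares, 0 to 1, of the picture: columns of its width, rows of its height: a listed point, or the origin of a listed thing).
The state is a dict: "time": time; "joint_positions": joint angles; "joint_velocities": joint speeds; "tau": joint torques, N m; "tcp_pos": TCP position; "eef_rot": TCP orientation; "ft_force": force on the tool from outside, world axes, zero at the start; "moment": the same for the moment, N m; "opening": opening from 0.0 (shut) to 1.0 (fully open).
Only numpy, scipy, OpenCV 4.12 (cv2) and the standard library are available. Lean on these libraries where they do the work, as an engineer would, in place of code of your own. Each camera call takes 0.05 s, during which the arm holds its last target. There are 200 camera calls.

### The job

On the stencil bench, lay the aluminium guide rule flush along the front face of the white stencil block, middle to middle. Then press the grey snap cap onto the block's ball-headed stud until it clicks, keep pressing after the force drops so that the rubber ring under the cap is well squeezed, and finish still holding the cap pressed down: do not let go. Leave the jar, ink cups, ink bottle and tape roll where they are.

Things in the scene. Friction and masses are not known exactly. Their poses are not given: they have to be found in the camera images.
- block: White plastic stencil block, fixed to the table, 60 (its x) x 160 (its y) x 24 mm high. Origin: centre of its underside. Its -x face (x = -30 mm) is the front face, towards the robot, against which the rule goes.
- stud (a point): Foot of the steel snap stud, on the block top (24 mm up), x = -16, y = +55 mm in the block's frame. Ball head 20 mm across, sprung, top 20.8 mm above this point. A cap pressed straight down touches with its underside about 18 mm above this point, resists with up to 8 to 16 N until about 13 mm; then the force drops, and below 9 mm the cap is snapped down onto the rubber ring, underside 4 mm above this point.
- gasket (a joint): Squeeze of the rubber ring (25 mm across, 17 mm hole) round the stud's foot, in m: 0 = free, its top 4 mm above the block; 0.0035 = fully squeezed. It gives 1 mm per 3.5 N; the seated cap pushes on it. It counts as well squeezed beyond 0.0015 (about 5 N).
- rule: Loose aluminium guide rule, about 0.16 kg, standing on the table: a straight bar 14 (its x) x 200 (its y) x 24 mm high. On its middle stands a grip lug 12 (x) x 26 (y) mm that reaches from the bar's top up to 63 mm above the table. Origin: centre of the bar's underside. Its +x face (x = +7 mm) goes against the block's front face. Lifted or slid by the lug, above the block's 24 mm.
- rule_left (a point): Point on the rule's +x face, x = +7, y = +70, z = 12 mm in the rule's frame.
- rule_right (a point): Point on the rule's +x face, x = +7, y = -70, z = 12 mm in the rule's frame.
- cap: Loose grey plastic snap cap, about 0.03 kg, standing upright on the table: a ribbed round body 28 mm across and 40 mm high with a flange 42 mm across and 4 mm thick at the bottom; hollow from below (17 mm mouth, 24 mm deep). Origin: centre of its underside. Seated, its flange reaches about 7 mm over the rule. It changes places with the jar from one start to the next.
- jar: Bystander: low round jar with white lid, 52 mm across, 40 mm high. Origin: centre of its underside.
- cup0: Bystander: tiny lime ink cup, 20 mm across, 17 mm high. Origin: centre of its underside.
- cup1: Bystander: another such ink cup.
- cup2: Bystander: another such ink cup, on the robot's side of the rule.
- ink: Bystander: black ink bottle with a white nozzle, 48 mm across, 140 mm high. Origin: centre of its underside.
- tape: Bystander: roll of paper tape lying flat, 68 mm across, 25 mm high. Origin: centre of its underside.
Not all that is in view belongs to the job. Several things look just like the rule: the one meant starts nearest to the robot's base.

How it is judged (in metres and radians):
On the way, in this order (a step that is already met when the one before it is completed fails the run):
1. the rule stands on the table flush along the block's front face, the cap not yet on the stud (x of rule_left in the frame of block between -0.032 and -0.028 m and x of rule_right in the frame of block between -0.032 and -0.028 m and y of rule in the frame of block between -0.015 and 0.015 m and height (world z) of rule below 0.003 m and angle between rule's own z axis and vertical below 0.05 rad and horizontal distance between cap and stud above 0.03 m), for 0.2 s.
2. the cap has clicked onto the stud (horizontal distance between cap and stud below 0.005 m and angle between cap's own z axis and vertical below 0.1 rad and z of cap in the frame of block below 0.03 m), for 0.1 s.
At the end, for the whole second after the job is handed in: Rule standing on the table, both ends of its face within 2 mm of the block face, middles within 15 mm; cap clicked on, upright, within 5 mm of the stud axis, underside under 3.5 mm above the block; rubber ring squeezed over 1.5 mm (about 5 N), robot still pushing on the cap over 2 N (x of rule_left in the frame of block between -0.032 and -0.028 m and x of rule_right in the frame of block between -0.032 and -0.028 m and y of rule in the frame of block between -0.015 and 0.015 m and height (world z) of rule below 0.003 m and angle between rule's own z axis and vertical below 0.05 rad and horizontal distance between cap and stud below 0.005 m and angle between cap's own z axis and vertical below 0.1 rad and z of cap in the frame of block below 0.0275 m and value of joint gasket above 0.0015 m and contact force between any of the arm, the fingers and cap above 2 N); the arm keeps its last pose, push and grip.
It fails at once if a bystander (jar, ink cup, ink bottle, tape roll) is moved by more than 30 mm (distance of any of jar, cup0, cup1, cup2, ink, tape from where it was at the start of the episode above 0.03 m).
It also fails if it takes over 48 s, if anything falls off the work surface, if the arm or the gripper's body presses on something with over 40 N, if the wrist force passes 120 N, or if a joint passes its speed limit or range.

## Working session

There is one attempt and no reset: what is moved stays moved. The work goes in short steps, Python scripts to look and compute and a tool call to move; the robot and the scene stay as the last step left them, time stands still between calls to the robot, and variables do not carry over. Pictures are saved under pics/ and viewed, about 8 in all and at most 12, crops included, and the job is handed in when it is done.

Besides the shell and the picture viewer there is one more tool, called after "Call:" as name(argument=value, ...) on one line, values as JSON. apply_moves: Moves the arm, as the interface text tells. Shift numbers are shares of 200 mm and turn numbers shares of 0.5 rad, none past 1 either way. Its arguments: {"type":"object","properties":{"commands":{"type":"array"}},"required":["commands"]}

```bash
mkdir -p pics
cat > h.py <<'E'
import numpy as np, cv2
from bench import *
def world(f,uv,z=None):
    """pixels (N,2) -> world; depth from range_z, or intersect plane z"""
    uv=np.atleast_2d(np.asarray(uv,float)); n=cv2.undistortPoints(uv[:,None],np.array(f["camera_matrix"]),np.array(f["dist_coeffs"]))[:,0]
    r=np.c_[n,np.ones(len(n))]; R=np.array(f["R"]);t=np.array(f["t"]).ravel()
    if z is None:
        i=np.round(uv).astype(int); d=f["range_z"][i[:,1].clip(0,383),i[:,0].clip(0,511)]
        return (r*d[:,None]-t)@R
    C=-R.T@t; w=r@R; return C+w*((z-C[2])/w[:,2])[:,None]
def px(p): return np.array(p)*[512,384]
E
python3 - <<'E'
from h import *
print(get_state(),pinch_z)
fs=[grab_frame("scene"),grab_frame("side")]
cv2.imwrite("pics/a.png",fs[0]["frame"]);cv2.imwrite("pics/b.png",fs[1]["frame"])
for f,n in zip(fs,["scene","side"]):
    print(n, "cam at",(-np.array(f["R"]).T@np.array(f["t"]).ravel()).round())
    for q in ["block","rule","cap","stud","jar","cup0","ink","tape"]:
        for d in regions_of(f,q)[:4]:
            m=d["mask"]; v,u=np.nonzero(m); P=world(f,np.c_[u,v]); P=P[f["range_z"][v,u]>0]
            print(q,round(d["conf"],2),px(d["point"]).round(),len(u),"med",np.median(P,0).round() if len(P) else 0,"zmax",np.percentile(P[:,2],98).round() if len(P) else 0)
    for q in ["stud","block","rule","cap"]:
        for d in tip_of(f,q)[:3]: print("tip",q,round(d["conf"],2),px(d["point"]).round(1))
E
```

```text
{'time': 0.0, 'joint_positions': array([-7.08922579e+01,  2.16622565e+01,  4.56312625e+00,  7.30162126e+01,
        9.56129750e-04,  8.36803307e+01]), 'joint_velocities': array([ 0.02892958, -0.02049572, -0.01412468,  0.00919387, -0.1057699 ,
       -0.08002412]), 'tau': array([-1.16424111e-03, -4.63606775e+01,  2.69874001e+01,  2.06704700e-02,
       -3.53975302e-04,  1.38523507e-06]), 'tcp_pos': array([ 246.68708988, -518.68915351,  230.35856758]), 'eef_rot': array([-1.79885463e+02, -1.36467390e-02,  2.54273968e+01]), 'ft_force': array([ 0.41886159, -0.15541096, -0.46265484]), 'moment': array([0.0476082 , 0.02832894, 0.00626556]), 'opening': 0.9961260923733607} -18.700000000000003
scene cam at [ 988. -740. 1323.]
block 0.87 [267. 200.] 980 med [607. -57.  23.] zmax 39.0
rule 0.96 [108. 244.] 403 med [ 283. -482.   25.] zmax 66.0
rule 0.75 [240. 180.] 436 med [477. -56.  22.] zmax 63.0
rule 0.59 [209. 288.] 346 med [ 623. -418.   26.] zmax 67.0
stud 0.56 [274. 199.] 882 med [608. -58.  23.] zmax 39.0
jar 0.57 [302. 123.] 177 med [528. 257.  37.] zmax 45.0
cup0 0.39 [314. 220.] 24 me
[... 380 characters left out ...]
. -38.  23.] zmax 39.0
rule 0.66 [256. 214.] 600 med [470. -42.  21.] zmax 62.0
cap 0.68 [281. 178.] 129 med [ 535. -246.   21.] zmax 41.0
stud 0.7 [222. 199.] 930 med [594. -37.  23.] zmax 39.0
stud 0.51 [155. 266.] 412 med [513. 276.  33.] zmax 42.0
jar 0.96 [156. 267.] 468 med [515. 276.  31.] zmax 42.0
cup0 0.44 [159. 196.] 30 med [755.  66.  12.] zmax 21.0
cup0 0.44 [273. 241.] 47 med [362.  12.  10.] zmax 20.0
cup0 0.35 [179. 181.] 34 med [763. -27.  11.] zmax 19.0
tape 0.73 [110. 238.] 417 med [693. 288.  17.] zmax 27.0
tip stud 0.85 [211.9 204.4]
tip block 0.76 [222.7 202.5]
tip rule 0.95 [260.9 218.6]
tip rule 0.94 [387.1 181.2]
tip rule 0.49 [291.8 157.7]
tip cap 0.52 [279.1 183.1]
```

Run:
```python
from h import *
a=cv2.imread("pics/a.png")[90:320,80:390];b=cv2.imread("pics/b.png")[120:300,90:410]
cv2.imwrite("pics/c.png",cv2.resize(np.vstack([cv2.resize(a,(400,297)),cv2.resize(b,(400,225))]),None,fx=1.14,fy=1.14,interpolation=2))
from scipy import ndimage
fs=[grab_frame("scene"),grab_frame("side")]
for f,n in zip(fs,["scene","side"]):
    print(n)
    for q in ["block","rule","rule_left"][:2]:
        for d in regions_of(f,q)[:3]:
            v,u=np.nonzero(d["mask"]); P=world(f,np.c_[u,v]); P=P[f["range_z"][v,u]>0]
            T=P[(P[:,2]>19)&(P[:,2]<29)]
            c,s,a=cv2.minAreaRect(T[:,:2].astype(np.float32)); 
            w,V=np.linalg.eigh(np.cov(T[:,:2].T)); e=V[:,1]*np.sign(V[1,1])
            pr=T[:,:2]@e; pp=T[:,:2]@V[:,0]
            L=P[P[:,2]>50]
            print(q,round(d["conf"],2),"rect",np.round(c),np.round(s),round(a,1),"pca yaw",np.degrees(np.arctan2(-e[0],e[1])).round(2),"lug",np.round(L.mean(0)) if len(L) else 0,len(L),"z",np.median(T[:,2]).round(1), "ptp",np.ptp(pr).round(),np.ptp(pp).round())
    for q,z in [("stud",24),("block",0),("rule",0),("rule_left",12),("rule_right",12),("cap",0)]:
        for d in tip_of(f,q)[:4]: print("tip",q,round(d["conf"],2),world(f,px(d["point"]),z)[0].round(1))
    
    # all heightmap blobs near cap spot
    v,u=np.mgrid[0:384,0:512]; P=world(f,np.c_[u.ravel(),v.ravel()]); ok=(f["range_z"].ravel()>0)
    for lo,hi,cx,cy,nm in [(35,46,535,-246,"cap"),(34,50,590,0,"stud/any"),(50,70,477,-56,"lug")]:
        Q=P[ok&(P[:,2]>lo)&(P[:,2]<hi)&(np.hypot(P[:,0]-cx,P[:,1]-cy)<(45 if nm=="cap" else 80))]
        print(nm,len(Q),Q.mean(0).round(1) if len(Q) else 0,Q.min(0).round() if len(Q) else 0,Q.max(0).round() if len(Q) else 0)
```

```text
scene
block 0.76 rect [605. -51.] [160.  63.] 75.4 pca yaw -16.07 lug 0 0 z 24.2 ptp 161.0 65.0
block 0.61 rect [473. -52.] [199.  17.] 83.9 pca yaw -6.44 lug [477. -55.  60.] 31 z 24.0 ptp 199.0 17.0
rule 0.95 rect [ 614. -407.] [ 15. 201.] 35.9 pca yaw 35.7 lug [ 615. -408.   62.] 51 z 25.6 ptp 201.0 15.0
rule 0.91 rect [ 273. -482.] [200.  17.] 5.4 pca yaw -84.29 lug [ 274. -482.   62.] 38 z 25.2 ptp 200.0 17.0
rule 0.85 rect [473. -52.] [199.  17.] 83.9 pca yaw -6.37 lug [476. -55.  60.] 39 z 24.0 ptp 199.0 17.0
tip stud 0.95 [605.   13.5  24. ]
tip block 0.76 [607.7 -44.7   0. ]
tip block 0.39 [ 543.1 -245.9    0. ]
tip rule 0.94 [ 606.  -405.3    0. ]
tip rule 0.94 [ 273.4 -483.5    0. ]
tip rule 0.56 [478.2 -52.7   0. ]
tip rule_left 0.96 [486.5  13.9  12. ]
tip rule_left 0.74 [ 650.2 -460.6   12. ]
tip rule_left 0.6 [ 341.9 -477.4   12. ]
tip rule_right 0.82 [ 462.4 -118.7   12. ]
tip rule_right 0.77 [ 211.2 -489.7   12. ]
tip rule_right 0.68 [ 563.9 -350.3   12. ]
tip rule_right 0.38 [511.4 269.   12. ]
tip cap 0.69 [ 544.5 -246.7    0. ]
cap 59 [ 542.  -257.8   39.8] [ 528. -271.   35.] [ 555. -243.   46.]
stud/any 26 [603.2   4.4  42.4] [593.  -2.  36.] [612.  11.  50.]
lug 38 [475.6 -54.5  60.2] [468. -67.  51.] [481. -41.  68.]
side
block 0.98 rect [605. -48.] [162.  66.] 76.4 pca yaw -14.4 lug 0 0 z 23.7 ptp 162.0 67.0
  avg = a.mean(axis, **keepdims_kw)
  ret = um.true_divide(
<stdin>:13: RuntimeWarning: Degrees of freedom <= 0 for slice
  c *= np.true_divide(1, fact)
  c *= np.true_divide(1, fact)
  return _methods._mean(a, axis=axis, dtype=dtype,
  ret = ret.dtype.type(ret / rcount)
Traceback (most recent call last):
ValueError: zero-size array to reduction operation maximum which has no identity
```

View pics/c.png

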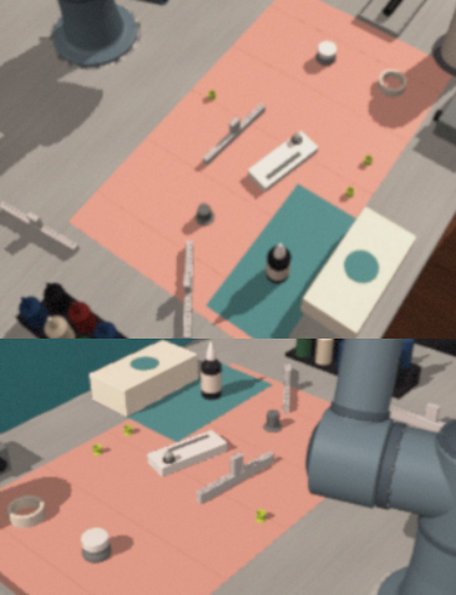

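The three look-alikes in the scene view are at px (240,180), (108,244) and (209,288). They lie 480, 559 and 740 mm from the base, so I choose (240,180) because it is the nearest. The picture shows the cap as the grey knob at scene px (218,236) and the jar with the white lid at (302,123). The block is at (267,200) with its stud at the far-left end. I'll move over the rule and check it with the wrist camera.

Call:
apply_moves(commands=[0,0,1,0.4,1,0,1,0,0,1,0.4,1,0,1,0,0,1,0.4,1,0,1,0,0,1,0.4,1,0,1])

```text
time: 2.35
tcp_pos: [327.4, -316.4, 231.5]
eef_rot: [-180.0, -0.0, 54.3]
ft_force: [0.2, 0.2, -0.0]
opening: 1.001
```

Call:
apply_moves(commands=[0,0,1,0.7,1,0.2,1,0,0,1,0.7,1,0.2,1,0,0,1,0.7,1,0.2,1,0,0,1,0.7,1,0.2,1])

```text
time: 2.85
tcp_pos: [467.9, -117.6, 272.0]
eef_rot: [179.9, 0.0, 82.8]
ft_force: [1.1, -0.8, 0.1]
opening: 1.002
```

Run:
```python
from h import *
s=get_state(); print(s["time"],s["tcp_pos"],s["eef_rot"],s["joint_positions"].round(1))
f=grab_frame("wrist"); cv2.imwrite("pics/w1.png",f["frame"]); R=np.array(f["R"])
print("cam",(-R.T@np.array(f["t"]).ravel()).round(),"axis",R[2].round(2))
for q in ["block","rule","cap"]:
    for d in regions_of(f,q)[:3]:
        v,u=np.nonzero(d["mask"]); P=world(f,np.c_[u,v]); P=P[f["range_z"][v,u]>0]
        T=P[(P[:,2]>18)&(P[:,2]<30)]
        if len(T)<50: print(q,d["conf"],px(d["point"]),P.mean(0)); continue
        c,s,a=cv2.minAreaRect(T[:,:2].astype(np.float32)); L=P[P[:,2]>55]
        print(q,round(d["conf"],2),px(d["point"]).round(),"rect",np.round(c,1),np.round(s,1),round(a,1),"lug",L.mean(0).round(1) if len(L) else 0,"z",np.median(T[:,2]).round(1))
for q,z in [("stud",24),("block",0),("rule",0),("rule_left",12),("rule_right",12),("cap",0)]:
    for d in tip_of(f,q)[:2]: print("tip",q,round(d["conf"],2),px(d["point"]).round(),world(f,px(d["point"]),z)[0].round(1))
```

```text
2.85 [ 467.93478966 -117.57257153  271.99342936] [1.79933594e+02 2.35926476e-02 8.27706656e+01] [-21.6  10.2  -4.7  75.   -0.   75.6]
cam [479. -34. 416.] axis [-0.04 -0.32 -0.95]
block 0.8 [362.  77.] rect [605.6 -45.8] [160.5  60.8] 75.8 lug 0 z 25.3
rule 0.77 [248.  92.] rect [474.5 -48.8] [198.1  13.9] 83.7 lug [475.  -48.2  64.3] z 25.3
rule 0.55 [334. 291.] rect [ 568.  -338.2] [13.2 40.5] 34.4 lug 0 z 25.1
rule 0.5 [180.0192 367.7952] [ 297.55471275 -468.87014857    8.99262636]
cap 0.87 [317. 244.] rect [ 539. -245.] [28.6 12.4] 20.4 lug 0 z 24.3
tip stud 0.84 [357.  34.] [601.4  11.2  24. ]
tip stud 0.41 [249. 104.] [470.7 -49.7  24. ]
tip block 0.59 [360.  85.] [611.4 -44.6   0. ]
tip block 0.27 [360.  34.] [612.2  13.4   0. ]
tip rule 0.74 [171. 374.] [ 274.2 -483.4    0. ]
tip rule 0.7 [252. 104.] [473.7 -50.1   0. ]
tip rule_left 0.92 [257.  41.] [488.2  19.2  12. ]
tip rule_right 0.72 [338. 294.] [ 569.2 -345.7   12. ]
tip rule_right 0.57 [261. 158.] [ 477.2 -119.3   12. ]
tip cap 0.63 [316. 241.] [ 543.1 -255.8    0. ]
```

View pics/w1.png

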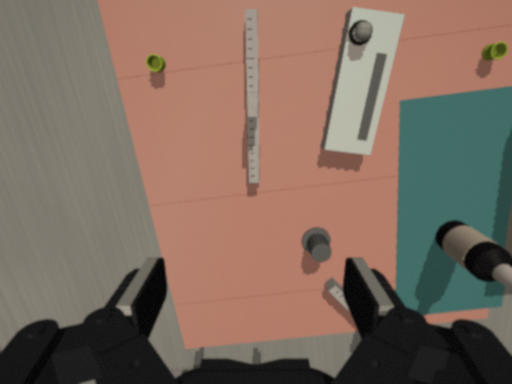

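The wrist view shows the chosen rule with its lug at px (252,130), parallel-ish to the block at (362,80), with the stud at (360,32). The cap is at (317,244) and cup2 at (156,63). The choice is confirmed, so I go down on the lug.

Call:
apply_moves(commands=[0,0,0.035,0.033,0.345,-0.5,0.2,0,0,0.035,0.033,0.345,-0.8,0.2,0,0,0.035,0.033,0.345,-0.8,0.2,0,0,0.035,0.033,0.345,-0.8,0.2,0,0,0.035,0.033,0.345,-0.8,0.2])

```text
time: 3.98
tcp_pos: [474.6, -51.5, 113.0]
eef_rot: [179.9, 0.0, 83.7]
ft_force: [-0.1, -0.7, 0.5]
opening: 0.6
```

```bash
cat > m.py <<'E'
from h import *
import sys
def rects(f,name,zlo=18,zhi=30):
    for d in regions_of(f,name)[:2]:
        v,u=np.nonzero(d["mask"]); P=world(f,np.c_[u,v]); P=P[f["range_z"][v,u]>0]
        T=P[(P[:,2]>zlo)&(P[:,2]<zhi)]; L=P[P[:,2]>55]
        if len(T)<30: continue
        c,s,a=cv2.minAreaRect(T[:,:2].astype(np.float32))
        print(name,round(d["conf"],2),"rect",np.round(c,1),np.round(s,1),round(a,1),"lug",L.mean(0).round(1) if len(L) else 0,"z",np.median(T[:,2]).round(1))
s=get_state(); print(s["time"],s["tcp_pos"].round(1),s["eef_rot"].round(1),s["ft_force"].round(1),s["opening"].round(3))
for n in sys.argv[2:]:
    f=grab_frame(n); print(n); cv2.imwrite(f"pics/{sys.argv[1]}_{n}.png",f["frame"]); rects(f,"block"); rects(f,"rule")
    for q,z in [("stud",24),("cap",0)]:
        for d in tip_of(f,q)[:1]: print("tip",q,round(d["conf"],2),px(d["point"]).round(),world(f,px(d["point"]),z)[0].round(1))
E
python3 m.py w2 wrist
```

```text
Traceback (most recent call last):
  File "m.py", line 10, in <module>
    s=get_state(); print(s["time"],s["tcp_pos"].round(1),s["eef_rot"].round(1),s["ft_force"].round(1),s["opening"].round(3))
                                                                                                      ^^^^^^^^^^^^^^^^^^
AttributeError: 'float' object has no attribute 'round'
```

```bash
sed -i 's/s\["opening"\].round(3)/round(s["opening"],3)/' m.py; python3 m.py w2 wrist
```

```text
3.975 [474.6 -51.5 113. ] [179.9   0.   83.7] [-0.1 -0.7  0.5] 0.6
wrist
block 0.73 rect [605.8 -45.9] [160.2  61.9] 75.6 lug 0 z 25.3
block 0.58 rect [474.6 -48.7] [199.6  14. ] 83.6 lug [475.2 -46.8  63.8] z 25.3
rule 0.67 rect [474.6 -48.7] [199.6  14. ] 83.6 lug [474.8 -46.8  63.8] z 25.3
```

View pics/w2_wrist.png

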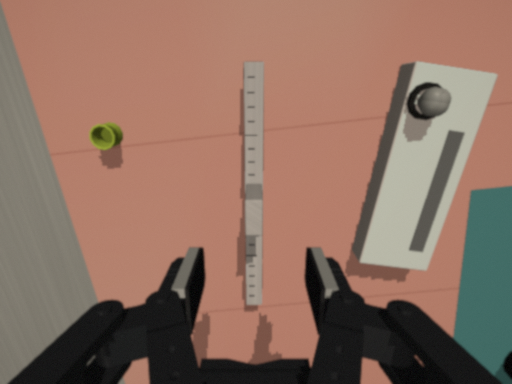

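The lug is centred between the fingers at px (253,215), so I go down and grip it.

Call:
apply_moves(commands=[0,0,0,0,0.015,-0.3,0.2,0,0,0,0,0.015,-0.41,0.2,0,0,0,0,0.015,-0.41,0.2,0,0,0,0,0.015,-0.41,-1,0,0,0,0,0.015,-0.41,-1])

```text
time: 4.85
tcp_pos: [475.2, -47.8, 30.9]
eef_rot: [179.8, 0.0, 83.7]
ft_force: [-0.4, -0.0, -0.1]
opening: 0.182
```

Call:
apply_moves(commands=[0,0,0,0,0,0,-1,0,0,0,0,0,0,-1,0,0,0,0,0,0,-1])

```text
time: 5.22
tcp_pos: [475.3, -47.8, 30.9]
eef_rot: [179.8, 0.0, 83.7]
ft_force: [0.8, -0.4, 6.2]
opening: 0.132
```

Call:
apply_moves(commands=[0,0,-0.28,0.2,0.03,0,-1,0,0,-0.28,0.435,0.065,0,-1,0,0,-0.28,0.435,0.065,0,-1,0,0,-0.28,0.435,0.065,0,-1])

```text
time: 5.72
tcp_pos: [563.2, -34.6, 30.9]
eef_rot: [179.7, -0.0, 75.7]
ft_force: [4.3, 0.3, 3.6]
opening: 0.128
```

```bash
python3 m.py w3 wrist side scene
```

```text
5.725 [563.2 -34.6  30.9] [179.7  -0.   75.7] [4.3 0.3 3.6] 0.128
wrist
block 0.78 rect [606.8 -41.8] [151.9  60.4] 75.6 lug [599.2 -37.7  85.8] z 25.4
rule 0.83 rect [565.9 -23.9] [175.2  14.1] 75.9 lug [563.8 -32.7  63.5] z 25.3
tip stud 0.64 [310. 152.] [603.3  12.5  24. ]
tip cap 0.27 [269. 338.] [ 553.7 -115.1    0. ]
side
block 0.8 rect [602. -46.] [158.2  64.1] 74.6 lug 0 z 23.6
block 0.54 rect [564. -38.] [202.8  29.5] 76.7 lug [562.7 -25.4  60.3] z 23.0
rule 0.79 rect [560.1 -35.2] [199.2  20.6] 76.7 lug 0 z 22.9
rule 0.7 rect [ 612.6 -403. ] [ 13.7 196.8] 36.7 lug [ 613.3 -403.8   61.4] z 23.6
tip stud 0.96 [207. 205.] [605.4  10.4  24. ]
tip cap 0.63 [280. 180.] [ 550.2 -261.9   -0. ]
scene
block 0.6 rect [605.5 -50.8] [162.4  62.9] 76.1 lug [616.  -57.4 115.4] z 23.7
rule 0.8 rect [ 614.5 -407.4] [ 14.3 197.4] 35.1 lug [ 615.  -407.8   62.9] z 25.5
rule 0.55 rect [ 272.9 -481. ] [199.2  15.3] 4.9 lug [ 273.4 -480.7   62.7] z 24.8
tip cap 0.55 [220. 234.] [ 534.7 -244.1    0. ]
```

View pics/w3_wrist.png

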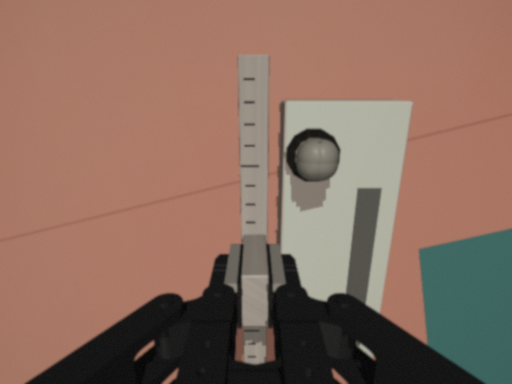

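```bash
cat > e.py <<'E'
from h import *
import sys
r0,r1,c0,cm,c1=map(int,sys.argv[1:6])  # rows, col range: rule edge in c0..cm, block edge in cm..c1
f=grab_frame("wrist"); g=cv2.cvtColor(f["frame"],cv2.COLOR_BGR2HSV)[:,:,1].astype(float) # saturation: mat high
g=cv2.GaussianBlur(g,(3,3),0); th=float(sys.argv[6]) if len(sys.argv)>6 else 75
A=[];B=[]
for r in range(r0,r1):
    d=np.diff(g[r]); i=c0+np.argmax(d[c0:cm]); j=cm+np.argmin(d[cm:c1]); A.append((i+.5,r)); B.append((j+.5,r))
def line(P):
    W=world(f,P,24)[:,:2]; vx,vy,x,y=cv2.fitLine(W.astype(np.float32),cv2.DIST_HUBER,0,.01,.01).ravel()
    if vy<0: vx,vy=-vx,-vy
    res=np.abs((W-[x,y])@[-vy,vx]); return np.array([x,y]),np.array([vx,vy]),np.degrees(np.arctan2(-vx,vy)),np.median(res)
a,b=line(A),line(B); print("rule edge",a,"\nblock edge",b); n=np.array([b[1][1],-b[1][0]]); print("gap at mid",(b[0]-a[0])@n, np.median([p[0] for p in A]),np.median([p[0] for p in B]))
s=get_state(); print(s["time"],s["tcp_pos"].round(1),s["ft_force"].round(1))
E
python3 e.py 108 230 258 275 295
```

```text
rule edge (array([578.2562   ,   1.2608072], dtype=float32), array([0.23427516, 0.97217035], dtype=float32), np.float32(-13.548899), np.float64(0.0001629239047438221)) 
block edge (array([588.59674 ,  14.977319], dtype=float32), array([0.24594587, 0.9692836 ], dtype=float32), np.float32(-14.237738), np.float64(0.11905027756059323))
gap at mid 6.6493726 267.5 281.0
6.525 [562.1 -34.7  30.9] [ 3.2 -0.   5.5]
```

Call:
apply_moves(commands=[0,0,-0.02,0.012,-0.003,0,-1,0,0,-0.02,0.025,-0.006,0,-1,0,0,-0.02,0.03,-0.0075,0,-1,0,0,-0.02,0.03,-0.0075,0,-1])

```text
time: 7.02
tcp_pos: [562.9, -34.9, 30.9]
eef_rot: [-179.7, 0.0, 75.2]
ft_force: [-8.8, 3.2, 20.3]
opening: 0.132
```

Call:
apply_moves(commands=[0,0,0,0.005,-0.0012,0,-1,0,0,0,0.005,-0.0012,0,-1])

```text
time: 7.28
tcp_pos: [562.9, -35.0, 30.9]
eef_rot: [-179.7, 0.0, 75.2]
ft_force: [-10.3, 3.4, 23.2]
opening: 0.128
```

Call:
apply_moves(commands=[0,0,0,0.005,-0.0012,0,-1,0,0,0,0.005,-0.0012,0,-1])

```text
time: 7.52
tcp_pos: [563.1, -35.0, 30.9]
eef_rot: [-179.6, 0.0, 75.2]
ft_force: [-12.3, 4.2, 24.6]
opening: 0.134
```

```bash
python3 e.py 108 230 258 275 295
python3 - <<'E'
from h import *
f=grab_frame("wrist"); g=grab_frame("side")
cv2.imwrite("pics/w4.png",np.hstack([f["frame"][40:380,190:400],cv2.resize(g["frame"][160:260,190:290],(340,340),interpolation=2)]))
E
```

```text
rule edge (array([580.62885 ,   6.711641], dtype=float32), array([0.25396928, 0.96721226], dtype=float32), np.float32(-14.712519), np.float64(0.0947681166800389)) 
block edge (array([587.11664  ,   7.0130796], dtype=float32), array([0.24770156, 0.96883637], dtype=float32), np.float32(-14.341544), np.float64(0.11510952409863232))
gap at mid 6.2109427 266.5 279.5
7.575 [563.1 -35.   30.9] [-12.2   4.8  24.7]
```

View pics/w4.png

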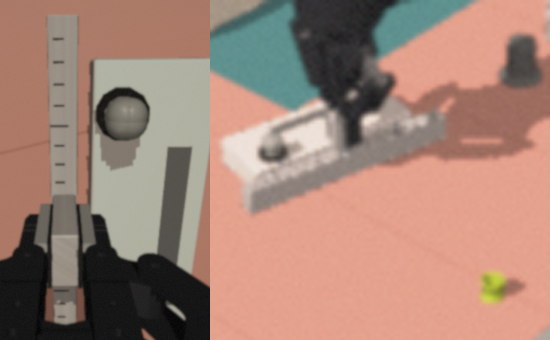

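Something stalls the slide: fz is about 24 N and fx −12 N with the gap still about 6 mm. The grip is pressing the rule onto the table, so I lift slightly and watch the force.

Call:
apply_moves(commands=[0,0,0,0,0,0.02,-1,0,0,0,0,0,0.02,-1,0,0,0,0,0,0.02,-1])

```text
time: 8.05
tcp_pos: [567.7, -36.3, 32.7]
eef_rot: [-179.9, 0.0, 75.1]
ft_force: [0.1, -0.6, -0.6]
opening: 0.131
```

```bash
python3 e.py 108 230 258 275 295; python3 m.py w5 side
```

```text
rule edge (array([ 5.843278e+02, -3.315275e-01], dtype=float32), array([0.244403  , 0.96967375], dtype=float32), np.float32(-14.146555), np.float64(0.0001332187316032484)) 
block edge (array([591.1185 ,   5.60099], dtype=float32), array([0.23427366, 0.9721707 ], dtype=float32), np.float32(-13.54881), np.float64(1.1552838204294866))
gap at mid 5.2118974 267.5 275.5
8.1 [567.9 -36.3  32.7] [-0.7  0.1 -1.7]
8.1 [567.9 -36.3  32.7] [-179.9    0.    75.1] [-0.7  0.1 -1.7] 0.129
side
block 0.74 rect [601.7 -46.6] [162.5  66. ] 73.9 lug 0 z 23.7
rule 0.7 rect [ 302.5 -473.8] [111.4  22.8] 4.5 lug [ 270.2 -475.    60.3] z 23.7
rule 0.57 rect [567.6 -39.1] [201.1  25.8] 74.9 lug [569.9 -26.4  61.5] z 24.7
tip stud 0.95 [207. 205.] [604.7  11.1  24. ]
tip cap 0.46 [280. 182.] [ 546.2 -255.7    0. ]
```

```bash
python3 e.py 110 230 260 270 285
python3 - <<'E'
from h import *
f=grab_frame("wrist"); g=cv2.cvtColor(f["frame"],cv2.COLOR_BGR2HSV)[:,:,1]
for r in (112,150,200,225): print(r,g[r,258:290])
E
```

```text
rule edge (array([586.6915   ,   6.1203136], dtype=float32), array([0.2592991 , 0.96579707], dtype=float32), np.float32(-15.028477), np.float64(0.1436880900093893)) 
block edge (array([587.49677  ,   1.4857936], dtype=float32), array([0.26108202, 0.9653166 ], dtype=float32), np.float32(-15.1342745), np.float64(0.17614815386220353))
gap at mid 1.9872984 267.5 272.5
8.4 [568.5 -36.3  33.1] [-0.4 -1.  -1.6]
112 [33 33 31 33 33 34 34 33 33 33 36 36 40 39 36 28 22 23 21 23 23 21 21 21
 21 21 23 21 23 21 23 21]
150 [31 33 33 32 33 35 33 33 34 34 39 44 40 40 37 39 41 38 51 36 55 64 38 40
 28 21 28 34 29 32 37 31]
200 [34 35 33 33 33 31 34 31 34 39 49 47 37 32 30 23 23 23 23 23 22 22 21 23
 21 26 32 36 39 39 39 39]
225 [34 32 34 34 34 34 34 34 38 52 68 56 39 36 28 22 21 21 21 23 21 21 21 20
 23 20 21 21 21 23 23 23]
```

Call:
apply_moves(commands=[0,0,0,0.01,-0.0025,0,-1,0,0,0,0.01,-0.0025,0,-1])

```text
time: 8.7
tcp_pos: [569.7, -36.6, 33.0]
eef_rot: [-179.9, 0.0, 75.1]
ft_force: [-1.9, 0.0, -1.2]
opening: 0.13
```

```bash
python3 e.py 110 230 260 270 285; python3 m.py w6 side
```

```text
rule edge (array([589.1353  ,  11.319202], dtype=float32), array([0.25485066, 0.96698046], dtype=float32), np.float32(-14.764735), np.float64(0.10857658053981344)) 
block edge (array([588.4008   ,   1.2789239], dtype=float32), array([0.24081595, 0.9705708 ], dtype=float32), np.float32(-13.934703), np.float64(0.00028154354582285933))
gap at mid 1.704978 266.5 270.5
8.75 [569.7 -36.6  33.1] [-2.7 -0.  -0.8]
8.75 [569.7 -36.6  33.1] [-179.9    0.    75.1] [-2.7 -0.  -0.8] 0.127
side
block 0.78 rect [605.4 -44.1] [168.1  66.1] 74.3 lug [536.  -39.1  75.4] z 23.8
rule 0.7 rect [ 302.9 -474.6] [115.4  23.6] 5.1 lug [ 272.4 -476.5   60.1] z 22.8
rule 0.62 rect [569.1 -36.7] [198.1  21.9] 75.6 lug 0 z 24.5
tip cap 0.71 [278. 181.] [ 552.3 -256.7   -0. ]
```

Call:
apply_moves(commands=[0,0,0,0.01,-0.0025,0,-1,0,0,0,0.01,-0.0025,0,-1])

```text
time: 9.25
tcp_pos: [570.1, -36.8, 32.8]
eef_rot: [-179.7, 0.0, 75.2]
ft_force: [-6.7, 1.2, 2.4]
opening: 0.133
```

Call:
apply_moves(commands=[0,0,0,0,0,-0.01,-1,0,0,0,0,0,-0.01,-1])

```text
time: 9.5
tcp_pos: [570.2, -36.4, 31.0]
eef_rot: [-179.8, -0.0, 75.2]
ft_force: [-8.2, 3.7, 4.3]
opening: 0.131
```

```bash
python3 m.py w7 side
python3 - <<'E'
from h import *
f=grab_frame("wrist"); g=cv2.imread("pics/w7_side.png")
cv2.imwrite("pics/w8.png",np.hstack([cv2.resize(f["frame"][40:240,220:340],(360,600),interpolation=2),cv2.resize(g[160:260,190:260],(420,600),interpolation=2)]))
E
```

```text
9.5 [570.2 -36.4  31. ] [-179.8   -0.    75.2] [-8.2  3.7  4.3] 0.131
side
block 0.57 rect [606.1 -45.6] [158.2  62.8] 77.5 lug 0 z 23.8
rule 0.77 rect [568.  -36.5] [195.9  23.7] 73.8 lug 0 z 22.9
rule 0.77 rect [ 303.1 -475.3] [122.2  21.8] 6.2 lug [ 249.3 -426.2   89.5] z 22.6
tip stud 0.92 [210. 205.] [599.9   6.5  24. ]
tip cap 0.58 [280. 184.] [ 538.5 -246.3    0. ]
```

View pics/w8.png

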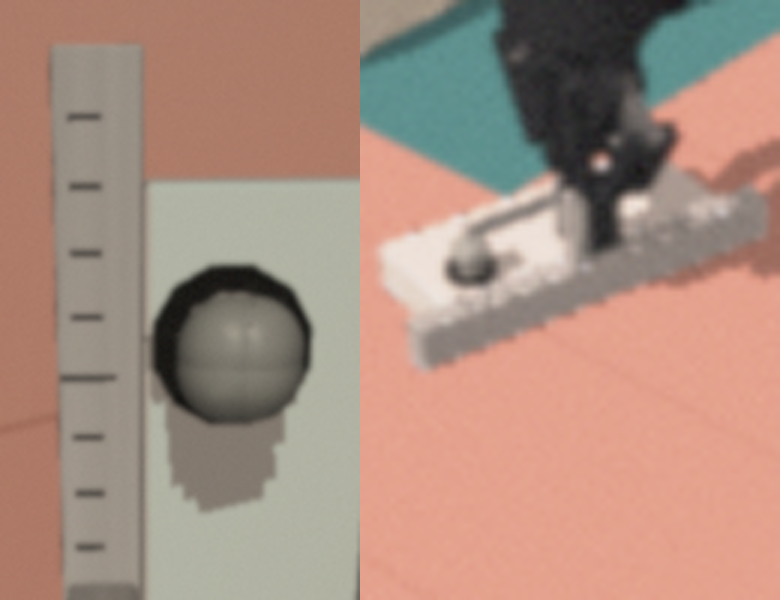

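The rule is flush, with only a one-pixel dark line between it and the block at col ~145 of the crop. The stud is at crop px (235,345). The rule overhangs the block end by about 21 mm against an ideal 20. Now I release and rise.

Call:
apply_moves(commands=[0,0,0,0,0,0,-0.4,0,0,0,0,0,0,-0.4,0,0,0,0,0,0,-0.2])

```text
time: 10.18
tcp_pos: [573.8, -37.6, 31.8]
eef_rot: [179.9, -0.0, 75.1]
ft_force: [0.8, -0.2, -0.1]
opening: 0.396
```

Call:
apply_moves(commands=[0,0,0,0,0,0.3,0,0,0,0,0,-0.2,0.6,0,0,0,0,0,-0.2,0.6,0,0,0,0,0,-0.2,0.6,0])

```text
time: 10.68
tcp_pos: [573.2, -77.8, 151.8]
eef_rot: [179.9, -0.0, 75.1]
ft_force: [-0.5, 1.0, -1.2]
opening: 0.499
```

```bash
python3 m.py w9 wrist scene; python3 e.py 90 180 230 256 290
```

```text
10.675 [573.2 -77.8 151.8] [179.9  -0.   75.1] [-0.5  1.  -1.2] 0.499
wrist
block 0.59 rect [605.4 -45.6] [160.2  60.9] 75.6 lug 0 z 25.4
rule 0.63 rect [569.8 -37.1] [200.1  15.4] 75.9 lug [569.8 -36.3  63.9] z 25.3
tip stud 0.59 [262.  79.] [603.2  10.   24. ]
tip cap 0.94 [267. 329.] [ 540.8 -256.4    0. ]
scene
block 0.69 rect [604.9 -51. ] [161.8  64.1] 75.5 lug 0 z 24.0
rule 0.86 rect [570.7 -42.2] [200.  22.] 76.1 lug [570.9 -44.3  60.8] z 24.0
rule 0.81 rect [ 272.7 -481.3] [198.9  15.7] 4.8 lug [ 275.5 -481.6   64.1] z 25.1
tip cap 0.7 [217. 235.] [ 529.4 -253.5    0. ]
rule edge (array([580.04193 , -25.323818], dtype=float32), array([0.3853614 , 0.92276573], dtype=float32), np.float32(-22.666178), np.float64(2.9344911007435384)) 
block edge (array([599.87714, -28.68584], dtype=float32), array([0.3353519 , 0.94209296], dtype=float32), np.float32(-19.593937), np.float64(3.9371769324017665))
gap at mid 19.814068 246.5 271.5
11.225 [572.4 -77.1 151. ] [-0.4  0.7 -0.3]
```

View pics/w9_wrist.png

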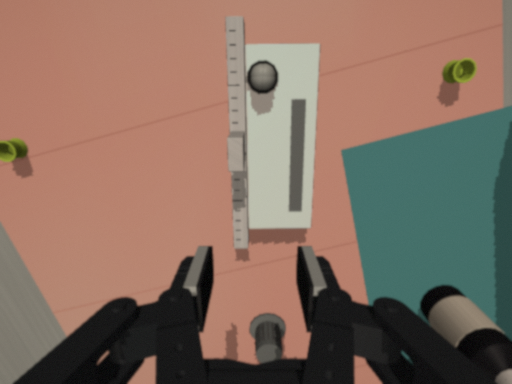

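The rule now measures in the block frame x −36.6 (ideal −37), y −0.6 and yaw error 0.3°, so it is flush and released. Next is the cap at px (267,330).

Call:
apply_moves(commands=[0,0,0,-0.2,-0.97,0.05,0.4,0,0,0,-0.2,-0.97,0.05,0.4,0,0,0,-0.2,-0.97,0.05,0.4,0,0,0,-0.2,-0.97,0.05,0.4,0,0,0,-0.2,-0.97,0.05,0.4])

```text
time: 11.85
tcp_pos: [532.4, -271.7, 161.2]
eef_rot: [180.0, -0.0, 75.0]
ft_force: [0.2, -0.7, 0.0]
opening: 0.696
```

Call:
apply_moves(commands=[0,0,0,-0.05,-0.3,0,0.4,0,0,0,-0.05,-0.3,0,0.4])

```text
time: 12.1
tcp_pos: [522.6, -332.7, 161.1]
eef_rot: [180.0, 0.0, 75.0]
ft_force: [0.5, 0.9, 0.1]
opening: 0.703
```

Run:
```python
from h import *
s=get_state(); print(s["time"],s["tcp_pos"].round(1),s["eef_rot"].round(1),s["opening"])
f=grab_frame("wrist"); cv2.imwrite("pics/w10.png",f["frame"])
v,u=np.mgrid[0:384,0:512]; P=world(f,np.c_[u.ravel(),v.ravel()]); ok=(f["range_z"].ravel()>0)
near=np.hypot(P[:,0]-541,P[:,1]+256)<45
for lo,hi in [(37,46),(2.5,7.5)]:
    Q=P[ok&near&(P[:,2]>lo)&(P[:,2]<hi)]
    if len(Q)>5:
        c,r=cv2.minEnclosingCircle(Q[:,:2].astype(np.float32)); print(lo,len(Q),"mean",Q.mean(0).round(1),"circ",np.round(c,1),round(r,1))
print([(d["conf"],world(f,px(d["point"]),0).round(1)) for d in tip_of(f,"cap")])
```

```text
12.1 [ 522.6 -332.7  161.1] [180.   0.  75.] 0.7034789074279422
37 968 mean [ 542.2 -253.    41.3] circ [ 542.1 -253.3] 13.9
2.5 2058 mean [ 540.6 -254.1    3.9] circ [ 541. -256.] 45.0
[(0.55, array([[ 541.8, -255.8,    0. ]]))]
```

View pics/w10.png

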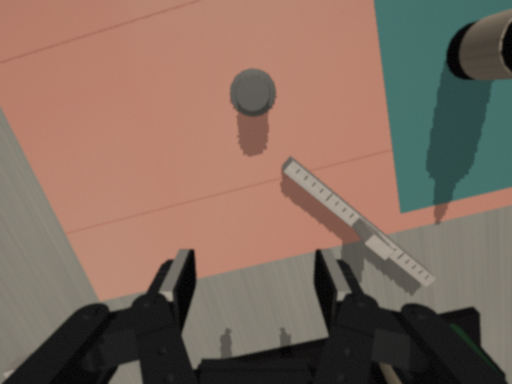

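The cap is at px (253,92), which gives (542.1, −253.3) with a 13.9 mm radius. Nothing is in the way, so I descend and grip.

Call:
apply_moves(commands=[0,0,0,0.0975,0.397,-0.1,0.4,0,0,0,0.0975,0.397,-0.1,0.4,0,0,0,0.0975,0.397,-0.5,0.4,0,0,0,0.0975,0.397,-0.77,0.4,0,0,0,0.0975,0.397,-0.77,0.4])

```text
time: 12.82
tcp_pos: [538.0, -247.9, 3.2]
eef_rot: [-179.4, -0.2, 75.3]
ft_force: [-0.9, 0.7, 0.2]
opening: 0.7
```

Call:
apply_moves(commands=[0,0,0,0,0,0,-1,0,0,0,0,0,0,-1,0,0,0,0,0,0,-1,0,0,0,0,0,0,-1])

```text
time: 13.32
tcp_pos: [544.4, -253.2, 10.5]
eef_rot: [179.7, 0.1, 75.1]
ft_force: [0.4, 0.1, 6.9]
opening: 0.31
```

Call:
apply_moves(commands=[0,0,0,0,0,0.5,-1,0,0,0,0,0,0.5,-1,0,0,0,0,0,0.5,-1,0,0,0,0,0,0.5,-1])

```text
time: 13.82
tcp_pos: [542.0, -252.1, 107.6]
eef_rot: [180.0, 0.0, 75.1]
ft_force: [0.2, 0.0, -1.4]
opening: 0.308
```

```bash
cat > c.py <<'E'
from h import *
import sys
s=get_state(); p=s["tcp_pos"]; print(s["time"],p.round(1),s["eef_rot"].round(1),s["ft_force"].round(1),s["opening"])
for n in sys.argv[2:]:
    f=grab_frame(n); cv2.imwrite(f"pics/{sys.argv[1]}_{n}.png",f["frame"])
    for d in regions_of(f,"cap")[:2]:
        v,u=np.nonzero(d["mask"]); P=world(f,np.c_[u,v]); P=P[(f["range_z"][v,u]>0)]; print(n,"cap",round(d["conf"],2),px(d["point"]).round(),len(P),"mean-tcp",(P.mean(0)-p).round(1),"lo",(np.percentile(P,3,axis=0)-p).round(1),"hi",(np.percentile(P,97,axis=0)-p).round(1))
    z=p[2]-9.5
    print([(round(d["conf"],2),(world(f,px(d["point"]),z)[0]-p).round(1)) for d in tip_of(f,"cap")])
    for q,z in [("stud",24)]:
        for d in tip_of(f,q)[:1]: print("tip",q,round(d["conf"],2),px(d["point"]).round(),world(f,px(d["point"]),z)[0].round(1))
E
python3 c.py w11 wrist side scene
python3 - <<'E'
import cv2,numpy as np
a=cv2.imread("pics/w11_wrist.png")[150:384,130:380];b=cv2.imread("pics/w11_side.png")[100:230,210:350]
cv2.imwrite("pics/w12.png",np.hstack([cv2.resize(a,(420,393)),cv2.resize(b,(380,393),interpolation=2)]))
E
```

```text
13.825 [ 542.  -252.1  107.6] [180.    0.   75.1] [ 0.2  0.  -1.4] 0.3075061490180376
wrist cap 0.94 [255. 271.] 5726 mean-tcp [ 1.8  5.9 18. ] lo [-11.4 -11.1  -5.9] hi [15.  18.1 31.6]
[(0.71, array([-0.5, -1.5, -9.5]))]
tip stud 0.37 [253. 254.] [ 530.1 -294.    24. ]
side cap 0.49 [227. 203.] 665 mean-tcp [ 23.7 220.6 -86.8] lo [  -1.6  127.7 -106.5] hi [ 49.6 308.7 -47.1]
side cap 0.45 [278. 154.] 101 mean-tcp [-1.2  4.8  0.6] lo [-21.  -7. -13.] hi [14.3 19.3 28. ]
[(0.41, array([ 4.7, -3.3, -9.5]))]
tip stud 0.97 [209. 204.] [604.7   3.3  24. ]
scene cap 0.47 [217. 223.] 72 mean-tcp [ -1.3 -16.8   6. ] lo [-17.1 -23.5 -13. ] hi [ 13.  -10.4  30.9]
[(0.4, array([-8.6, -1.7, -9.5]))]
tip stud 0.66 [344. 149.] [700.1 263.   24. ]
```

View pics/w12.png

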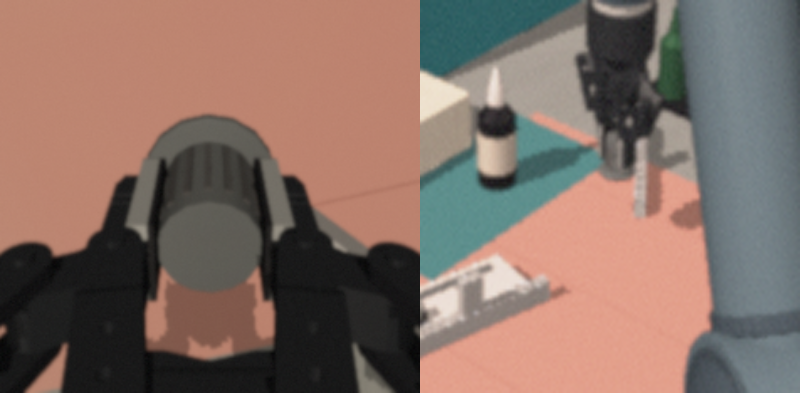

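The cap is held upright between the pads, with the fingertips just above its flange. Next I fit its top circle relative to the TCP.

```bash
cat > t.py <<'E'
from h import *
f=grab_frame("wrist"); s=get_state(); p=s["tcp_pos"]
d=regions_of(f,"cap")[0]; v,u=np.nonzero(d["mask"]); P=world(f,np.c_[u,v])-p
zt=np.percentile(P[:,2],95); Q=P[np.abs(P[:,2]-zt)<2.0]; c,r=cv2.minEnclosingCircle(Q[:,:2].astype(np.float32))
print(s["time"],p.round(1),s["ft_force"].round(1),"top z",zt.round(1),"circ",np.round(c,1),round(r,1),len(Q),"mean",Q.mean(0).round(1))
E
python3 t.py
```

```text
14.475 [ 542.  -251.9  107.3] [ 0.  -0.8 -0. ] top z 31.4 circ [-0.2 -0.7] 14.3 2708 mean [ 0.2  0.  30.8]
```

Call:
apply_moves(commands=[0,0,0,0.1,0.4,0.2,-1,0,0,0,0.19,0.9,0.2,-1,0,0,0,0.19,0.9,0.2,-1,0,0,0,0.19,0.9,0.2,-1,0,0,0,0.19,0.9,0.2,-1])

```text
time: 15.15
tcp_pos: [580.0, -71.8, 147.4]
eef_rot: [180.0, 0.0, 75.2]
ft_force: [0.5, 0.0, -0.9]
opening: 0.31
```

```bash
python3 m.py w13 wrist
python3 - <<'E'
from h import *
from scipy.optimize import least_squares
for _ in range(2):
    f=grab_frame("wrist"); v,u=np.mgrid[0:384,0:512]; P=world(f,np.c_[u.ravel(),v.ravel()])
    Q=P[(f["range_z"].ravel()>0)&(np.hypot(P[:,0]-603.5,P[:,1]-11)<14)&(P[:,2]>38)]
    r=least_squares(lambda x: np.linalg.norm(Q-x,axis=1)-10,[603,11,35],loss="soft_l1").x
    print(len(Q),Q.mean(0).round(1),Q[:,2].max().round(1),"sphere",r.round(1))
E
python3 t.py
```

```text
15.15 [580.  -71.8 147.4] [180.    0.   75.2] [ 0.5  0.  -0.9] 0.31
wrist
block 0.92 rect [605.8 -45.6] [159.8  60.2] 75.7 lug 0 z 25.4
rule 0.66 rect [573.5 -21.5] [167.7  14.5] 75.7 lug [569.8 -36.3  63.8] z 25.3
rule 0.31 rect [767.7 -26.3] [18.5 18.6] 9.3 lug 0 z 18.5
tip stud 0.91 [254.  86.] [602.3  12.4  24. ]
tip cap 0.71 [254. 253.] [ 559.9 -147.3    0. ]
543 [603.8  11.5  43.8] 48.0 sphere [603.8  11.4  36.8]
538 [603.8  11.6  43.9] 47.8 sphere [603.8  11.4  36.8]
15.55 [579.8 -72.8 147.2] [0.  0.2 0. ] top z 31.5 circ [-0.4 -0.7] 14.4 2676 mean [ 0.2 -0.2 30.8]
```

Call:
apply_moves(commands=[0,0,0,0.12,0.421,0,-1,0,0,0,0.12,0.421,-0.2,-1,0,0,0,0.12,0.421,-0.35,-1,0,0,0,0.12,0.421,-0.43,-1,0,0,0,0.12,0.421,-0.43,-1])

```text
time: 16.23
tcp_pos: [602.9, 11.9, 60.3]
eef_rot: [-179.9, 0.0, 75.1]
ft_force: [-1.2, 0.3, 0.0]
opening: 0.31
```

```bash
python3 t.py; python3 c.py w14 side scene; python3 -c "
import cv2,numpy as np
a=cv2.imread('pics/w14_side.png')[130:240,160:270];b=cv2.imread('pics/w14_scene.png')[120:230,230:340]
cv2.imwrite('pics/w15.png',np.hstack([cv2.resize(a,(400,400),interpolation=2),cv2.resize(b,(400,400),interpolation=2)]))"
```

```text
16.275 [604.   11.8  61.6] [ 0.2 -0.8 -0.3] top z 30.3 circ [-1.  -0.5] 14.3 2658 mean [-0.8  0.3 29.6]
16.325 [604.8  11.7  62.4] [179.9  -0.   75.1] [0.4 0.1 0.2] 0.3091946389724798
side cap 0.54 [201. 197.] 89 mean-tcp [-5.3  7.6  0.2] lo [-22.4  -6.2 -19.4] hi [12.4 16.1 28.1]
[(0.52, array([-0.5, -0. , -9.5]))]
tip stud 0.96 [209. 205.] [601.    5.8  24. ]
[(0.68, array([ 2.3,  5.7, -9.5]))]
tip stud 0.95 [283. 188.] [6.123e+02 3.000e-01 2.400e+01]
```

View pics/w15.png

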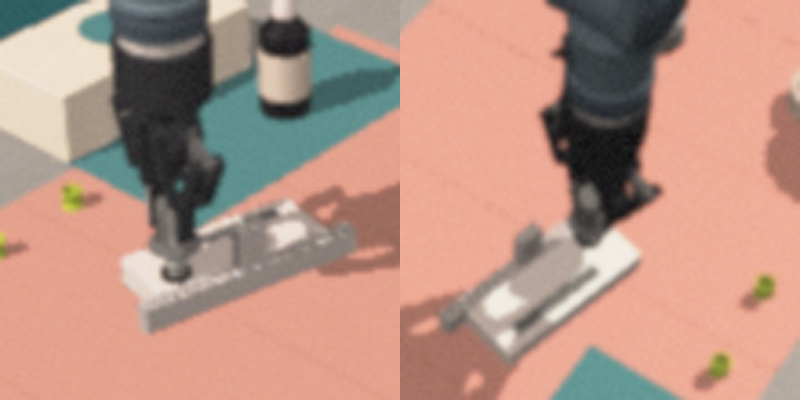

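The cap hangs directly over the stud in both views. I press down in small steps.

Call:
apply_moves(commands=[0,0,0,0,0,-0.03,-1,0,0,0,0,0,-0.05,-1,0,0,0,0,0,-0.05,-1,0,0,0,0,0,-0.05,-1])

```text
time: 17.23
tcp_pos: [604.0, 12.3, 51.3]
eef_rot: [-180.0, 0.0, 75.1]
ft_force: [0.3, 0.1, 0.0]
opening: 0.31
```

Call:
apply_moves(commands=[0,0,0,0,0,-0.01,-1,0,0,0,0,0,-0.02,-1,0,0,0,0,0,-0.02,-1])

```text
time: 17.6
tcp_pos: [604.4, 12.3, 49.6]
eef_rot: [179.9, -0.0, 75.1]
ft_force: [-3.7, 0.4, 14.7]
opening: 0.308
```

Call:
apply_moves(commands=[0,0,0,0,0,-0.01,-1,0,0,0,0,0,-0.02,-1,0,0,0,0,0,-0.02,-1])

```text
time: 17.98
tcp_pos: [604.0, 12.4, 44.4]
eef_rot: [180.0, -0.0, 75.1]
ft_force: [-1.7, -0.2, 4.8]
opening: 0.308
```

Call:
apply_moves(commands=[0,0,0,0,0,-0.01,-1,0,0,0,0,0,-0.02,-1,0,0,0,0,0,-0.02,-1])

```text
time: 18.35
tcp_pos: [603.6, 12.3, 38.7]
eef_rot: [-180.0, 0.0, 75.1]
ft_force: [-0.4, 0.2, -0.3]
opening: 0.31
```

Force rose to 14.7 N, then dropped to 0: it clicked. I keep pressing against the ring.

Call:
apply_moves(commands=[0,0,0,0,0,-0.01,-1,0,0,0,0,0,-0.02,-1,0,0,0,0,0,-0.02,-1])

```text
time: 18.73
tcp_pos: [604.0, 12.3, 36.2]
eef_rot: [180.0, 0.0, 75.1]
ft_force: [-2.5, 0.2, 7.3]
opening: 0.305
```

Call:
apply_moves(commands=[0,0,0,0,0,-0.01,-1,0,0,0,0,0,-0.01,-1,0,0,0,0,0,-0.01,-1])

```text
time: 19.1
tcp_pos: [604.0, 12.3, 34.9]
eef_rot: [179.9, 0.0, 75.1]
ft_force: [-4.7, 0.5, 11.6]
opening: 0.31
```

The ring is carrying about 11 N, well over 5. Last check before handing in: rule, cap and steadiness.

Call:
apply_moves(commands=[0,0,0,0,0,0,-1,0,0,0,0,0,0,-1,0,0,0,0,0,0,-1])

```text
time: 19.48
tcp_pos: [604.0, 12.3, 35.0]
eef_rot: [179.9, 0.0, 75.1]
ft_force: [-3.6, 0.8, 10.0]
opening: 0.309
```

```bash
python3 m.py w16 scene side; python3 t.py; python3 -c "
import cv2,numpy as np
a=cv2.imread('pics/w16_side.png')[150:230,170:270];b=cv2.imread('pics/w16_scene.png')[140:220,220:320]
cv2.imwrite('pics/w17.png',np.hstack([cv2.resize(a,(400,320),interpolation=2),cv2.resize(b,(400,320),interpolation=2)]))"
```

```text
19.475 [604.   12.3  35. ] [179.9   0.   75.1] [-3.6  0.8 10. ] 0.309
scene
block 0.66 rect [604.7 -49.8] [163.6  63.6] 75.1 lug 0 z 24.2
rule 0.82 rect [ 273.  -480.3] [197.2  15.9] 5.2 lug [ 273.7 -481.2   63.5] z 25.0
rule 0.73 rect [565.  -67.6] [147.1  21.5] 74.3 lug [569.9 -42.7  62.7] z 24.1
tip stud 0.82 [283. 186.] [606.7   7.4  24. ]
tip cap 0.52 [270. 199.] [594.1 -47.8   0. ]
side
block 0.56 rect [603.3 -46.8] [162.   61.7] 76.1 lug [563.6 -48.8  62.5] z 23.7
rule 0.75 rect [566.6 -37.2] [197.4  21. ] 76.8 lug [566.1 -35.   60.5] z 22.8
rule 0.71 rect [ 306.4 -475.1] [122.3  24.1] 5.9 lug [ 256.9 -437.5   82.7] z 22.8
tip stud 0.69 [209. 203.] [607.1   2.6  24. ]
tip cap 0.57 [205. 204.] [637.9 -10.2   0. ]
20.025 [604.1  12.3  35. ] [-3.7  0.5 10.6] top z 31.6 circ [ 0.4 -0.9] 14.4 2691 mean [ 0.2  0.  30.9]
```

View pics/w17.png

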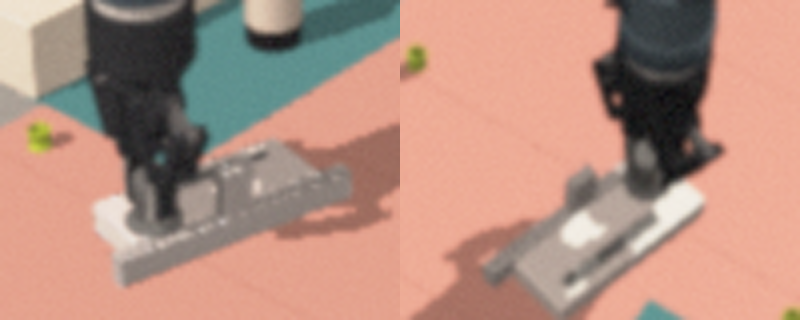

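```bash
python3 -c "
from bench import *
print(finish_job()); s=get_state(); print(s['time'],s['ft_force'],s['tcp_pos'])"
```

```text
the job is handed in; nothing more can be done
None
the job is handed in; nothing more can be done
```

I laid the rule flush along the block, snapped the cap onto the stud and handed the job in at about 20 s, still pressing. The interface gives no verdict, so success is judged only from my own checks below.

- **Rule:** the first slide stalled because the grip was pressing the rule onto the table. I lifted it about 2 mm, pushed it against the face until I felt contact, and lowered it. The wrist camera then put its middle at x −36.6, y −0.6 mm in the block frame (ideal −37, 0), with about 0.3° of yaw error. The side and scene cameras were coarser, up to about 6 mm off the wrist camera in y. The rule was partly hidden at the end, so the last pictures only show it still against the block.
- **Cap:** the force rose to about 15 N, fell to about 0 (the click), then came back to a steady 10–11 N as I kept pressing. That implies roughly 3 mm of ring squeeze. I worked out the cap's underside to be about 1 mm above the block. The cap is within about 1 mm of the fitted stud axis and was gripped upright. A side force of about 4 N remains.
- **Bystanders:** none was touched as far as the pictures and forces show, but I did not re-measure their positions.

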